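# Show the sole of a demi-baguette to the bake-check camera

### The arm

A 7-joint arm with a two-finger parallel gripper is mounted at the origin on the work surface. World frame = base frame: x ahead of the robot, y to its left, z up, the work surface at z = 0. Lengths are in m, angles in degrees, forces in N, time in s.
With the tool pointing down it reaches from about 0.425 to 0.875 m from the base axis. Payload 4.7 kg.
Tool frame: the origin (TCP) lies on the centre line of the jaws, within the pads' length; the fingertips stand 17 mm ahead of it and the grasp point (between the pads) lies 2 mm behind it; z points along the fingers, y is the line along which they close (so a half turn about z gives the same grasp; the last joint's range is limited). The gripper opens to 87 mm and grips with 3 to 60 N. Pads are 19 mm wide; open, the fingers measure 117 mm over their backs; the gripper's body (75 mm by 190 mm) begins 51 mm behind the grasp point.
Start: joints at [67.787, 18.392, -4.016, 83.108, 1.295, 78.541, -3.26], TCP at [0.254, -0.598, 0.24] pointing down, gripper open.
Joint ranges: [-163.93, 163.93], [-17.29, 119.83], [-79.2, 71.16], [3.27, 140.29], [-89.18, 269.18], [5.43, 117.66], [-154.24, 154.24]. Speed limits (degrees/s): [147.25, 147.25, 180, 180, 180, 180, 180].

### API

Orientations are given as [roll, pitch, yaw] about the fixed x, y, z axes, in that order (R = Rz(yaw) Ry(pitch) Rx(roll)).
In Python, from cell import env, read_camera gives the robot as it stands.
- The arm moves only by the shell command python3 -m jog 'ROWS' [FORCE]. ROWS is JSON, a list of rows, each a list of 5 numbers: the opening, from 0 (shut) to 1 (fully open), then the shift along the tool's x, y, z each as a share of 0.02 m, from -1 to 1, then the turn about the tool's z as a share of 45 degrees, from -1 to 1. In form: [[gripper, x, y, z, yaw], ...]. A call has 1 to 12 rows; each row shifts and turns the commanded pose from where the row before left it, along the tool's axes as they then stand; what a row does not reach is not made up. A row lasts 1/12 s, in which the tool goes at most 41.7 mm and 7.16 degrees, less where a joint would pass 70% of its speed; a pose out of reach is approached as far as the arm can. A call with a number of a shift or a turn outside -1 to 1 is refused whole. A call with a gripper value outside its range is refused whole. The fingers move at their own pace and stop on an object; FORCE is the grip in N (left out, the last holds). Time passes only in rows, so rows that do not move let the fingers close. It gives the time, the measured TCP pose, the force, the opening and the grip force at its end, in the units of the state.
- env.get_obs(): the state, without advancing time (a new reading comes with each control period).
- read_camera(name): name is "side" or "top"; returns a dict with "color" (400x640x3 uint8, red, green, blue), "range_z" (400x640 float32, m along the optical axis (not along the pixel's ray), 0 where there is no reading), "mtx" (3x3 intrinsics, pixels), "world_from_camera" (4x4, takes a point from camera to world coordinates). Camera axes: x right, y down, z forward; pixel columns grow to the right and rows downward; lengths in m; the calibration is good to about 2 mm. A picture is of the moment at which its call begins.
- env.sign_off(): hands the job in; it is judged then, once.
The state is a dict: "time_s": time; "qpos": joint angles; "joint_velocities": joint speeds; "effort": joint torques, N m; "tool_pos": TCP position; "tool_rot": TCP orientation; "force": force on the tool from outside, world axes, zero at the start; "wrist_torque": the same for the moment, N m; "grip_width": finger opening in m; "grasp_force": force on a finger pad.
Only numpy, scipy, OpenCV 4.12 (cv2) and the standard library are available. Lean on these libraries where they do the work, as an engineer would, in place of code of your own. Each camera call takes 0.05 s, during which the arm holds its last target. There are 200 camera calls.

### The job

Pick the demi-baguette (the longest bread) out of the crate of mixed breads and show its underside to the bake-check camera with the ring light: hold it up centred on the lens's line of sight, the flat sole square to the lens and about 150 mm in front of it, the bread's length level. Leave the other breads in the crate and do not knock the camera or the things on the counter. Finish while still holding the baguette there, motionless.

Things in the scene. Friction and masses are not known exactly. Their poses are not given: they have to be found in the camera images.
- baguette: the bread to show: slender, golden, 230 x 50 x 42 mm, about 125 g, four pale slashes on top; the longest of the three long breads side by side in the crate, in any of the three places. Origin: centre of the flat sole; x along its length, y across, z out of the top crust. Flanks upright and widest 10 to 24 mm above the sole over the middle 150 mm; at least 25 mm free beside each; grip mid-length.
- crate: open wooden crate, fixed, 330 (x) by 410 (y) by 75 mm high outside, walls 10 mm, inner floor 10 mm above the counter, hand holes in the end boards. Origin: centre of its underside. Three long breads lie roughly along its y, about 92 mm apart in x, and three round buns in a row at its +y end; breads stand up to 46 mm above the inner floor.
- lens (a point): centre of the camera lens's front glass, inside an 85 mm wide ring light. z points out of the lens along its line of sight (up and leaning towards the robot), y is the level tilt axis. The sole belongs 150 mm out along z, the bread's length along y. Black camera in a fork, on a fixed 130 mm square base plate; tilt axis 85 mm above the counter, 41.5 mm behind the glass.
- camera_head (a joint): tilt of the camera head: 0 looks straight up, larger leans the line of sight from vertical towards the base's -x side, roughly towards the robot; starts between 0.40 and 0.68 rad and friction keeps it there unless knocked.
- batard: another bread in the crate: oblong, 165 mm long, 58 mm wide, 46 mm high, one slash. Origin: centre of its underside, x along its length. Leave it in the crate.
- finger_roll: another bread in the crate: short finger roll, 135 mm long, 50 mm wide, 40 mm high, two slashes. Origin: centre of its underside, x along its length. Leave it in the crate.
- bun0: a round seeded bun in the crate, 76 mm across, 46 mm high. Origin: centre of its underside. Leave it in the crate.
- bun1: a round seeded bun in the crate, 76 mm across, 46 mm high. Origin: centre of its underside. Leave it in the crate.
- bun2: a round seeded bun in the crate, 76 mm across, 46 mm high. Origin: centre of its underside. Leave it in the crate.
- tongs: steel serving tongs lying on the counter, 240 mm long, 60 mm wide, 12 mm high, x along their length to the tips. Origin: at counter height, 115 mm from the pivot. Leave them.
- jam_jar: closed jam jar on the counter, 72 mm across, 95 mm high. Origin: centre of its base. Leave it.
- mug: white mug on the counter, 80 mm across, 90 mm high, handle at its +y. Origin: centre of its base. Leave it.
Not all that is in view belongs to the job. Leave any orange look-alike of the part that bears lens alone.

How it is judged (in metres and radians):
On the way:
1. the demi-baguette, gripped by the fingers, is lifted clear above the crate's rim (height (world z) of baguette above 0.09 m and contact force between the fingers and baguette above 1 N and contact force between baguette and crate below 0.1 N), for 0.2 s.
At the end, for the whole second after the job is handed in: The baguette is held by the fingers alone, in the air and still: its sole's centre 125 to 175 mm before the lens and within 25 mm of the line of sight in x and y, the sole within 0.20 rad of square to the lens, its length within 0.17 rad of level; the other breads lie in the crate (z of baguette in the frame of lens between 0.125 and 0.175 m and x of baguette in the frame of lens between -0.025 and 0.025 m and y of baguette in the frame of lens between -0.025 and 0.025 m and angle between the z axis of baguette and the z axis of lens, either way round below 0.2 rad and angle between baguette's own z axis and vertical below 1.2 rad and angle between baguette's own x axis and vertical between 1.401 and 1.741 rad and height (world z) of baguette above 0.15 m and contact force between the fingers and baguette above 1 N and contact force between baguette and crate below 0.1 N and linear speed of baguette below 0.02 m/s and angular speed of baguette below 0.15 rad/s and height (world z) of each of batard, finger_roll, bun0, bun1, bun2 below 0.05 m and x of batard in the frame of crate between -0.155 and 0.155 m and y of batard in the frame of crate between -0.195 and 0.195 m and x of finger_roll in the frame of crate between -0.155 and 0.155 m and y of finger_roll in the frame of crate between -0.195 and 0.195 m and x of bun0 in the frame of crate between -0.155 and 0.155 m and y of bun0 in the frame of crate between -0.195 and 0.195 m and x of bun1 in the frame of crate between -0.155 and 0.155 m and y of bun1 in the frame of crate between -0.195 and 0.195 m and x of bun2 in the frame of crate between -0.155 and 0.155 m and y of bun2 in the frame of crate between -0.195 and 0.195 m); the arm keeps its last pose, push and grip.
It fails at once if the camera is knocked: its lens moves more than 8 mm (distance of lens from where it was at the start of the episode above 0.008 m).
It fails at once if another bread is lifted out of the crate (more than 60 mm above the counter) (height (world z) of any of batard, finger_roll, bun0, bun1, bun2 above 0.06 m).
It fails at once if the tongs, the jam jar or the mug is knocked more than 30 mm away (distance of any of tongs, jam_jar, mug from where it was at the start of the episode above 0.03 m).
It also fails if it takes over 35 s, if anything falls off the work surface, if the arm or the gripper's body presses on something with over 40 N, if the wrist force passes 120 N, or if a joint passes its speed limit or range.

## Working session

There is one attempt and no reset: what is moved stays moved. The work goes in short steps, Python scripts to look and compute and a shell command to move; the robot and the scene stay as the last step left them, time stands still between calls to the robot, and variables do not carry over. Pictures are saved under pics/ and viewed, at most 10 in all, crops included, and the job is handed in when it is done.

```bash
ls; mkdir -p pics
python3 - <<'E'
from cell import env, read_camera
import cv2,numpy as np
o=env.get_obs();print({k:np.round(v,3).tolist() for k,v in o.items()})
for n in("side","top"):
    c=read_camera(n);cv2.imwrite(f"pics/{n}0.png",c["color"][...,::-1]);np.savez(f"{n}0.npz",**c)
    print(n,c["mtx"].round(1).tolist(),c["world_from_camera"].round(3).tolist())
E
```

```text
pics
{'time_s': 0.0, 'qpos': [67.786, 18.438, -4.015, 83.174, 1.297, 78.54, -3.26], 'joint_velocities': [-0.024, 0.059, -0.081, 0.042, -0.042, -0.032, -0.002], 'effort': [-0.0, -49.128, -0.404, -31.253, -0.064, 0.044, 0.0], 'tool_pos': [0.254, -0.598, 0.238], 'tool_rot': [-179.893, 0.008, 23.023], 'force': [-0.324, -0.378, -0.122], 'wrist_torque': [0.011, -0.014, 0.029], 'grasp_force': 0.0, 'grip_width': 0.087}
side [[515.2, 0.0, 315.8], [0.0, 515.2, 201.5], [0.0, 0.0, 1.0]] [[-0.994, -0.081, 0.07, 0.313], [-0.106, 0.671, -0.734, 1.181], [0.012, -0.737, -0.676, 1.211], [0.0, 0.0, 0.0, 1.0]]
top [[396.2, 0.0, 314.1], [0.0, 396.2, 206.9], [0.0, 0.0, 1.0]] [[0.0, -0.998, 0.058, 0.351], [-1.0, 0.0, 0.008, -0.019], [-0.008, -0.058, -0.998, 1.452], [0.0, 0.0, 0.0, 1.0]]
```

View pics/top0.png

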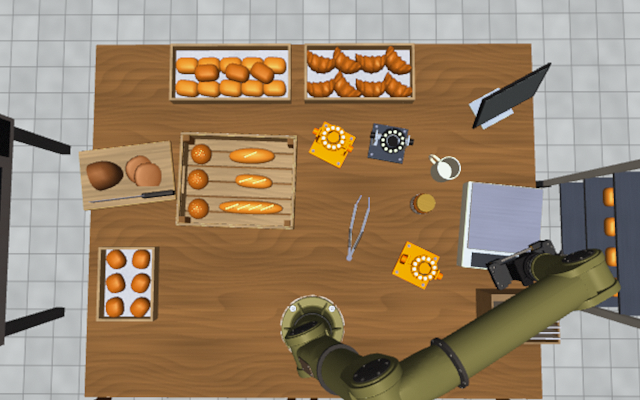

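View pics/side0.png

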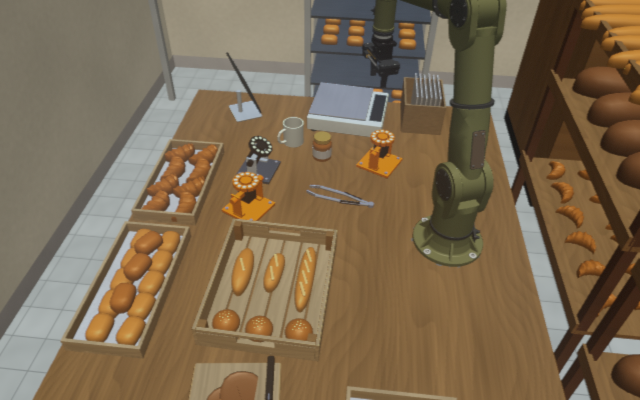

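The top view shows the crate at about (238,180) with three long breads. Two oblongs lie at (251,156) with 1–2 slashes and (253,181) with two slashes. The longest, slender one with four slashes is at (250,208), so that is my baguette candidate. Camera candidates are the orange ones at (333,140) and (418,265) and the black one at (390,143). Black fits, and the orange ones are look-alikes. I'll confirm both with one crop and measure.

```bash
cat > m.py <<'E'
import numpy as np,cv2
def load(n): return dict(np.load(n+"0.npz"))
def pts(c,mask=None):
    v,u=np.mgrid[:400,:640]; z=c["range_z"].astype(float); k=c["mtx"]
    p=np.stack([(u-k[0,2])/k[0,0]*z,(v-k[1,2])/k[1,1]*z,z],-1)
    T=c["world_from_camera"]; return p@T[:3,:3].T+T[:3,3]
E
python3 - <<'E'
from m import *
T=load("top");S=load("side")
a=cv2.resize(T["color"][125:235,170:310],None,fx=4,fy=4,interpolation=2)
b=cv2.resize(T["color"][115:170,360,None].repeat(1,1) if 0 else T["color"][115:170,360:420],None,fx=4,fy=4,interpolation=2)
d=cv2.resize(S["color"][125:190,225:290],None,fx=4,fy=4,interpolation=2)
im=np.zeros((440,800+20,3),np.uint8)[:, :800]
im[:440,:560]=a; im[:220,560:800]=b; im=np.vstack([im,np.zeros((120,800,3),np.uint8)]); im[225:485,540:800]=d
cv2.imwrite("pics/crop.png",im[...,::-1])
P=pts(T); hsv=cv2.cvtColor(T["color"],cv2.COLOR_RGB2HSV)
# breads by height above inner floor in crate
m=np.zeros((400,640),np.uint8); m[140:222,185:292]=1
h=P[...,2]
m&=((h>.022)&(h<.07)&(hsv[...,1]>140)).astype(np.uint8)
m=cv2.morphologyEx(m,cv2.MORPH_OPEN,np.ones((3,3)))
n,l,st,ce=cv2.connectedComponentsWithStats(m)
for i in range(1,n):
    if st[i,4]<60: continue
    q=P[l==i]; r=cv2.minAreaRect((q[:,:2]*1000).astype(np.float32))
    w=q[:,:2]-q[:,:2].mean(0); e=np.linalg.svd(w,full_matrices=0)[2][0]
    print(ce[i].round(),st[i,4],np.round(r[0],0),np.round(r[1],0),"axis deg",np.degrees(np.arctan2(e[1],e[0])).round(1),"ztop",q[:,2].max().round(3),q[:,2].min().round(3))
for nm,p in(("crate rim TL",(135,182)),("BR",(226,293)),("table",(240,380)),("floor",(170,215))): print(nm,P[p].round(3))
Q=pts(S); hs=cv2.cvtColor(S["color"],cv2.COLOR_RGB2HSV)
for nm,X,c in(("top",P,T),("side",Q,S)):
    reg=(X[...,2]>.06)&(X[...,2]<.2)&(np.hypot(X[...,0]-.5,X[...,1]+.21)<.11)
    g=c["color"].astype(int); gr=(g.max(-1)-g.min(-1)<40)
    bright=reg&gr&(g.min(-1)>150); dark=reg&gr&(g.max(-1)<110)
    for t,k in(("bright",bright),("dark",dark)):
        q=X[k]; print(nm,t,len(q),q.mean(0).round(3),q.min(0).round(3),q.max(0).round(3)) if len(q) else print(nm,t,0)
E
```

```text
[201. 154.] 305 [626. 403.] [71. 70.] axis deg -103.4 ztop 0.063 0.026
[252. 155.] 540 [618. 218.] [ 52. 161.] axis deg -90.1 ztop 0.062 0.024
[198. 179.] 313 [534. 411.] [69. 68.] axis deg 141.7 ztop 0.064 0.028
[254. 181.] 349 [526. 211.] [128.  46.] axis deg -97.5 ztop 0.056 0.024
[198. 208.] 319 [427. 407.] [68. 72.] axis deg -48.7 ztop 0.063 0.023
[244. 204.] 245 [442. 241.] [ 28. 178.] axis deg -88.9 ztop 0.058 0.025
[256. 210.] 298 [422. 207.] [ 31. 194.] axis deg 91.9 ztop 0.059 0.023
crate rim TL [0.683 0.457 0.079]
BR [0.364 0.065 0.07 ]
table [ 0.313 -0.249 -0.003]
floor [0.569 0.356 0.011]
top bright 0
top dark 0
side bright 0
side dark 0
```

View pics/crop.png

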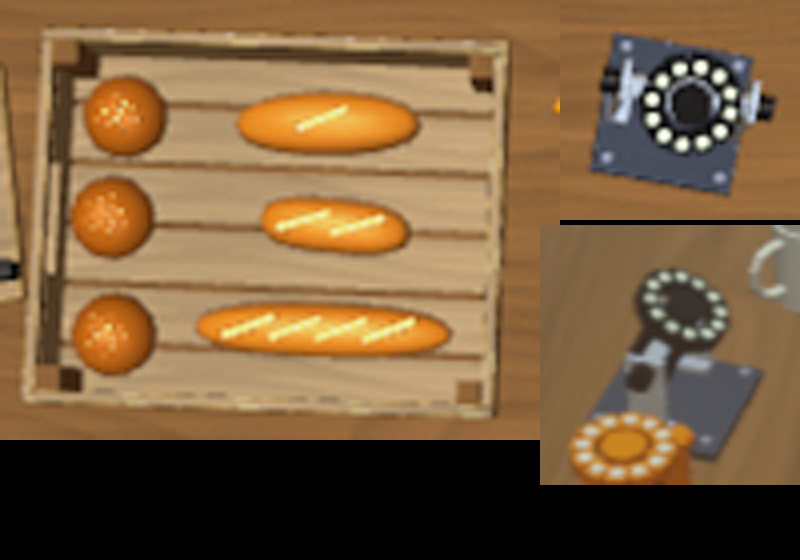

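Confirmed: the four-slash longest bread is the lower one (crop (323,330), i.e. full frame (251,207)), and the black ring-light camera is at (390,143). Next I'll get the exact baguette and lens poses.

Run:
```python
from m import *
T=load("top");S=load("side"); P=pts(T);Q=pts(S)
hsv=cv2.cvtColor(T["color"],cv2.COLOR_RGB2HSV)
# baguette
m=np.zeros((400,640),np.uint8); m[195:220,212:290]=1
m&=((P[...,2]>.018)&(hsv[...,1]>130)).astype(np.uint8)
m=cv2.morphologyEx(m,cv2.MORPH_CLOSE,np.ones((5,5)));n,l,st,ce=cv2.connectedComponentsWithStats(m)
i=1+st[1:,4].argmax(); q=P[l==i]; r=cv2.minAreaRect((q[:,:2]*1000).astype(np.float32)); w=q[:,:2]-q[:,:2].mean(0)
e=np.linalg.svd(w,full_matrices=0)[2][0]; print("bag",ce[i],st[i],r,np.degrees(np.arctan2(e[1],e[0])),np.percentile(q[:,2],98))
# crate rim top and inner
# base plate
bp=(hsv[...,2]<130)&(np.abs(P[...,2]-.01)<.012)&(hsv[...,0]>95)&(hsv[...,0]<135)
bp[:,:360]=0;bp[:,420:]=0;bp[:110]=0;bp[175:]=0
q=P[bp]; print("plate",len(q),cv2.minAreaRect((q[:,:2]*1000).astype(np.float32)),np.median(q[:,2]))
ctr={}
for nm,X,c,box in(("top",P,T,(372,412,122,162)),("side",Q,S,(245,276,132,164))):
    g=c["color"].astype(int); x0,x1,y0,y1=box
    b=np.zeros((400,640),np.uint8)
    sat=g.max(-1)-g.min(-1)
    b[y0:y1,x0:x1]=((sat<60)&(g.min(-1)>165)&(X[...,2]>.09))[y0:y1,x0:x1]
    v,u=np.nonzero(b); q=X[b>0]
    dk=np.zeros_like(b); dk[y0:y1,x0:x1]=((g.max(-1)<90)&(X[...,2]>.09))[y0:y1,x0:x1]
    allq=X[(b|dk)>0]
    el=cv2.fitEllipse(np.stack([u,v],1).astype(np.float32)); print(nm,len(u),el)
    for t,qq in(("led",q),("led+dark",allq)):
        c0=np.median(qq,0)
        for _ in range(4):
            nn=np.linalg.svd(qq-c0,full_matrices=0)[2][2]; d=(qq-c0)@nn; k=abs(d)<max(.004,2*d.std()) ; qq=qq[k]; c0=qq.mean(0)
        nn*=np.sign(nn[2]); print("  ",t,len(qq),c0.round(4),nn.round(3),"tilt",np.arccos(nn[2]).round(3),"az",np.degrees(np.arctan2(nn[1],nn[0])).round(1),"rms",((qq-c0)@nn).std().round(4))
    ctr[nm]=el[0]
L=[]
for nm,c in(("top",T),("side",S)):
    u,v=ctr[nm];d=c["world_from_camera"][:3,:3]@np.linalg.solve(c["mtx"],[u,v,1]);L.append((c["world_from_camera"][:3,3],d/np.linalg.norm(d)))
A=sum(np.eye(3)-np.outer(d,d) for o,d in L);bb=sum((np.eye(3)-np.outer(d,d))@o for o,d in L);x=np.linalg.solve(A,bb)
print("lens tri",x.round(4),[np.linalg.norm(np.cross(x-o,d)).round(4) for o,d in L])
for nm in("jar",):
    pass
```

```text
bag [250.5192582  206.91012839] [219 200  64  14 701] ((418.4015197753906, 152.64344787597656), (363.60687255859375, 63.1083869934082), 78.28350067138672) -93.16699576124121 0.05682633722960606
plate 533 ((668.4108276367188, -276.2903137207031), (126.11389923095703, 127.05957794189453), 79.10639190673828) 0.012774300239391634
top 117 ((391.7302551269531, 140.35635375976562), (18.871227264404297, 31.31619644165039), 98.7333984375)
   led 112 [ 0.6578 -0.2687  0.1143] [-0.336  0.156  0.929] tilt 0.38 az 155.1 rms 0.013
   led+dark 424 [ 0.6569 -0.273   0.1242] [ 0.945 -0.208  0.252] tilt 1.316 az -12.4 rms 0.0189
side 19 ((260.05364990234375, 146.00245666503906), (17.786943435668945, 19.106220245361328), 56.10837936401367)
   led 18 [ 0.647  -0.2737  0.1218] [-0.441  0.036  0.897] tilt 0.458 az 175.3 rms 0.0033
   led+dark 235 [ 0.6542 -0.2453  0.127 ] [ 0.824 -0.203  0.529] tilt 1.013 az -13.8 rms 0.0151
lens tri [ 0.6543 -0.2727  0.1169] [np.float64(0.0003), np.float64(0.0003)]
```

Run:
```python
from m import *
from scipy.optimize import least_squares
T=load("top");S=load("side"); P=pts(T)
def ray(c,u,v):
    d=c["world_from_camera"][:3,:3]@np.linalg.solve(c["mtx"],[u,v,1]);return c["world_from_camera"][:3,3],d
def onz(c,u,v,z):
    o,d=ray(c,u,v);return o+d*(z-o[2])/d[2]
hsv=cv2.cvtColor(T["color"],cv2.COLOR_RGB2HSV)
m=np.zeros((400,640),np.uint8); m[196:219,214:290]=1
m&=((hsv[...,1]>130)&(hsv[...,2]>170)|((hsv[...,2]>225))).astype(np.uint8)
m=cv2.morphologyEx(m,cv2.MORPH_CLOSE,np.ones((3,3)));n,l,st,ce=cv2.connectedComponentsWithStats(m)
i=1+st[1:,4].argmax(); v,u=np.nonzero(l==i); q=np.array([onz(T,a,b,.03)[:2] for a,b in zip(u,v)])
r=cv2.minAreaRect((q*1000).astype(np.float32)); e=np.linalg.svd(q-q.mean(0),full_matrices=0)[2][0]
print("bag",st[i],r,q.mean(0).round(4),np.degrees(np.arctan2(e[1],e[0])).round(2))
ells={}
for nm,c,(x0,x1,y0,y1),rc in(("top",T,(376,410,124,160),(392.5,141.3)),("side",S,(245,280,132,164),(260,146))):
    g=cv2.resize(c["color"][y0:y1,x0:x1],None,fx=8,fy=8,interpolation=cv2.INTER_CUBIC).astype(int)
    b=((g.min(-1)>150)&(g.max(-1)-g.min(-1)<60)).astype(np.uint8)
    n,l,st,ce=cv2.connectedComponentsWithStats(b)
    p=[]
    for k in range(1,n):
        cx,cy=(ce[k]+.5)/8-.5+[x0,y0]; rad=np.hypot(cx-rc[0],cy-rc[1])
        print(nm,st[k,4],round(cx,1),round(cy,1),round(rad,1))
        if 25<st[k,4]<500 and 5<rad<12.5:p.append((cx,cy))
    ells[nm]=np.array(p); print(nm,len(p),cv2.fitEllipse(np.float32(p)) if len(p)>4 else 0)
# 3D circle fit: center, tilt, heading, radius -> projected pts lie on circle plane
def res(x):
    c0=x[:3]; t,h,R=x[3:]; n=np.array([np.sin(t)*np.cos(h),np.sin(t)*np.sin(h),np.cos(t)]); out=[]
    for nm,c in(("top",T),("side",S)):
        for a,b in ells[nm]:
            o,d=ray(c,a,b); X=o+d*((c0-o)@n)/(d@n); out.append(np.linalg.norm(X-c0)-R)
    return np.array(out)*1000
s=least_squares(res,[.655,-.272,.12,.5,np.radians(169),.034],loss="soft_l1")
print(s.x.round(4),np.degrees(s.x[4]),np.abs(s.fun).round(1))
```

```text
bag [219 201  63  13 607] ((432.6163330078125, 223.0159454345703), (224.07162475585938, 41.323524475097656), 87.28063201904297) [0.4328 0.2251] -92.12
top 98 376.1 125.9 22.5
top 2436 377.2 136.4 16.0
top 546 394.7 131.4 10.2
top 504 389.5 131.8 10.0
top 99 404.2 131.0 15.6
top 489 399.3 133.6 10.3
top 439 385.1 134.8 9.8
top 8 392.0 134.3 7.0
top 1574 407.6 140.2 15.1
top 413 402.1 137.8 10.2
top 493 382.6 139.4 10.1
top 183 398.6 139.9 6.2
top 414 402.1 142.9 9.7
top 490 382.8 144.3 10.2
top 494 399.6 147.4 9.3
top 510 385.6 148.4 9.9
top 476 395.2 150.1 9.2
top 461 390.1 150.6 9.6
top 88 399.4 159.0 19.0
top 10 ((392.1242980957031, 141.13536071777344), (19.03388786315918, 20.133331298828125), 46.140472412109375)
side 77 279.1 132.2 23.6
side 166 255.7 137.5 9.5
side 169 259.9 137.4 8.6
side 176 252.9 139.4 9.7
side 119 264.1 139.2 8.0
side 172 267.9 142.4 8.7
side 131 252.2 142.8 8.5
side 163 269.8 146.2 9.8
side 176 253.8 146.6 6.2
side 180 269.0 149.4 9.6
side 154 257.6 149.9 4.6
side 181 261.8 151.6 5.9
side 198 266.4 151.6 8.5
side 1241 253.1 156.9 12.9
side 735 263.3 159.1 13.5
side 11 ((260.90887451171875, 144.5419921875), (12.626173973083496, 19.121700286865234), 120.93358612060547)
[ 0.6504 -0.2734  0.1233  0.4739  2.9626  0.0334] 169.744800938289 [ 0.2  0.2  0.5  0.1 12.4  0.1  0.   0.2  0.2  0.2  0.   0.3  0.1  0.4
  0.   0.   0.5  0.1  0.4  0.1  0.4]
```

Measurements (m, world frame):

| Item | Measured value | Check |
|---|---|---|
| Baguette centre | (0.4325, 0.224) | length 224 mm against 230 mm |
| Baguette axis | 87.6° | — |
| Lens | (0.650, -0.273, 0.123) | axis height + 41.5·cos(tilt) gives 0.122 |
| Lens tilt | 0.474 rad | inside 0.40–0.68 |
| Lens heading | 169.7° | — |

The sole therefore belongs at (0.583, -0.261, 0.257). Now I'll move to the crate, outside the inner reach limit.

```bash
python3 -m jog '[[0.8,1,-0.7,0,0],[0.8,1,-0.7,0,0],[0.8,1,-0.7,0,0],[0.8,1,-0.7,0,0],[0.8,1,-0.7,0,0],[0.8,1,-0.7,0,0],[0.8,1,-0.7,0,0],[0.8,1,-0.7,0,0],[0.8,1,-0.7,0,0],[0.8,1,-0.7,0,0],[0.8,1,-0.7,0,0]]'; python3 -m jog '[[0.8,1,-0.7,0,0],[0.8,1,-0.7,0,0],[0.8,1,-0.7,0,0],[0.8,1,-0.7,0,0],[0.8,1,-0.7,0,0],[0.8,1,-0.7,0,0],[0.8,1,-0.7,0,0],[0.8,1,-0.7,0,0],[0.8,1,-0.7,0,0],[0.8,1,-0.7,0,0]]'
python3 -m jog '[[0.8,0.14,-0.96,0,0],[0.8,0.14,-0.96,0,0],[0.8,0.14,-0.96,0,0],[0.8,0.14,-0.96,0,0],[0.8,0.14,-0.96,0,0],[0.8,0.14,-0.96,0,0],[0.8,0.14,-0.96,0,0],[0.8,0.14,-0.96,0,0],[0.8,0.14,-0.96,0,0],[0.8,0.14,-0.96,0,0],[0.8,0.14,-0.96,0,0],[0.8,0.14,-0.96,0,0]]'
```

```text
time_s: 1.02
tool_pos: [0.3967, -0.3692, 0.2391]
tool_rot: [-180.0, 0.0, 23.0]
force: [0.4, 0.3, -0.3]
grip_width: 0.0697
grasp_force: 0.0
time_s: 1.85
tool_pos: [0.5259, -0.1623, 0.2391]
tool_rot: [-180.0, 0.0, 23.0]
force: [-0.5, -1.5, -0.0]
grip_width: 0.07
grasp_force: 0.0
time_s: 2.85
tool_pos: [0.4659, 0.0626, 0.2392]
tool_rot: [180.0, 0.0, 23.0]
force: [0.5, -0.4, -0.2]
grip_width: 0.0694
grasp_force: 0.0
```

```bash
python3 -m jog '[[0.8,0.18,-0.9,0,0],[0.8,0.18,-0.9,0,0],[0.8,0.18,-0.9,0,0],[0.8,0.18,-0.9,0,0],[0.8,0.18,-0.9,0,0],[0.8,0.18,-0.9,0,0],[0.8,0.18,-0.9,0,0],[0.8,0.18,-0.9,0,0],[0.8,0.18,-0.9,0,0]]'
python3 -m jog '[[0.8,0,0,0,-0.155],[0.8,0,0,0,-0.155],[0.8,0,0,0,-0.155],[0.8,0,0,0,-0.155],[0.8,0,0,0,-0.155],[0.8,0,0,0,-0.155],[0.8,0,0,0,-0.155],[0.8,0,0,0,-0.155],[0.8,0,0,0,-0.155],[0.8,0,0,0,-0.04],[0.8,0,0,0,0]]'
```

```text
time_s: 3.6
tool_pos: [0.4325, 0.2242, 0.2392]
tool_rot: [180.0, 0.0, 23.0]
force: [0.3, 0.1, 0.6]
grip_width: 0.0696
grasp_force: 0.0
time_s: 4.52
tool_pos: [0.4327, 0.2234, 0.2392]
tool_rot: [-180.0, 0.0, 87.6]
force: [-0.4, 0.8, 0.2]
grip_width: 0.0696
grasp_force: 0.0
```

```bash
python3 -m jog '[[0.8,0,0,1,0],[0.8,0,0,1,0],[0.8,0,0,1,0],[0.8,0,0,1,0],[0.8,0,0,1,0],[0.8,0,0,1,0],[0.8,0,0,1,0],[0.8,0,0,0.5,0],[0.8,0,0,0.5,0],[0.8,0,0,0.5,0],[0.8,0,0,0,0]]'
python3 - <<'E'
from cell import read_camera
import cv2
import numpy as np
s=read_camera("side")["color"][190:360,180:360];cv2.imwrite("pics/pre.png",cv2.resize(s,None,fx=3.3,fy=3.3)[...,::-1])
E
```

```text
time_s: 5.43
tool_pos: [0.4322, 0.2231, 0.0681]
tool_rot: [-179.9, 0.0, 87.6]
force: [-0.4, 0.1, 0.1]
grip_width: 0.0695
grasp_force: 0.0
```

View pics/pre.png

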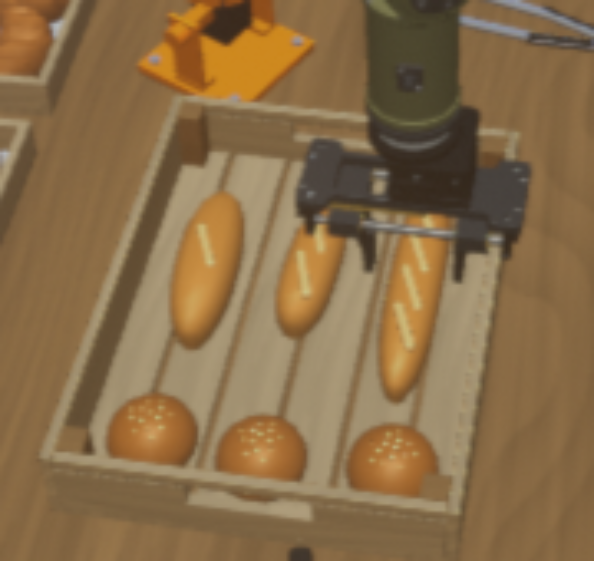

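The fingers (crop (370,245) and (460,250)) straddle the four-slash baguette at mid-length, clear of the wall and of the middle roll. I'll descend, grip and lift a little.

```bash
python3 -m jog '[[0.8,0,0,0.5,0],[0.8,0,0,0.5,0],[0.8,0,0,0.5,0],[0.8,0,0,0.3,0],[0.8,0,0,0,0]]'
python3 -m jog '[[0.2,0,0,0,0],[0.2,0,0,0,0],[0.2,0,0,0,0],[0.2,0,0,0,0],[0.2,0,0,0,0],[0.2,0,0,0,0],[0.2,0,0,0,0]]' 25
```

```text
time_s: 5.9
tool_pos: [0.4318, 0.2229, 0.0318]
tool_rot: [-179.8, 0.1, 87.6]
force: [-0.9, -0.9, 0.2]
grip_width: 0.0696
grasp_force: 0.0
time_s: 6.48
tool_pos: [0.4332, 0.2237, 0.0339]
tool_rot: [180.0, -0.0, 87.6]
force: [-0.6, -0.1, 3.4]
grip_width: 0.0501
grasp_force: 25.0
```

```bash
python3 -m jog '[[0.2,0,0,-0.5,0],[0.2,0,0,-1,0],[0.2,0,0,-1,0],[0.2,0,0,-1,0],[0.2,0,0,-1,0],[0.2,0,0,-1,0],[0.2,0,0,-1,0],[0.2,0,0,-1,0],[0.2,0,0,-1,0],[0.2,0,0,-1,0],[0.2,0,0,-1,0],[0.2,0,0,-1,0]]' 25
python3 - <<'E'
from cell import env,read_camera
import cv2
print(env.get_obs()["qpos"])
s=read_camera("side")["color"][90:390,150:550];cv2.imwrite("pics/lift.png",cv2.resize(s,None,fx=1.5,fy=1.5)[...,::-1])
E
```

```text
time_s: 7.48
tool_pos: [0.4325, 0.2236, 0.2649]
tool_rot: [180.0, 0.0, 87.6]
force: [-0.3, -0.4, -1.3]
grip_width: 0.0502
grasp_force: 25.0
[ 18.51019086  -0.90418714 -47.88395982 101.93843686  -0.6538116
  78.66671757 -31.61111626]
```

View pics/lift.png

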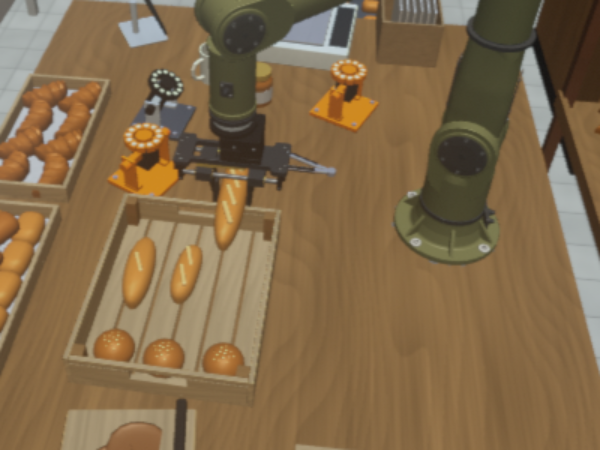

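The baguette is lifted in the jaws (crop (230,210)), hanging straight, with the other five breads still in the crate. The jog only shifts and yaws, so the 0.47 rad tilt has to come from the arm's wrist limit as it approaches the edge of its reach. I'll go onto the lens's heading and raise.

```bash
python3 -m jog '[[0.2,-0.5,0.2,-0.5,0],[0.2,-1,0.41,-0.5,0],[0.2,-1,0.41,-0.5,0],[0.2,-1,0.41,-0.5,0],[0.2,-1,0.41,-0.5,0],[0.2,-1,0.41,-0.5,0],[0.2,-1,0.41,-0.5,0],[0.2,-1,0.41,-0.5,0],[0.2,-1,0.41,0,0]]'
python3 -m jog '[[0.2,-1,0.41,0,0],[0.2,-1,0.41,0,0],[0.2,-1,0.41,0,0],[0.2,-1,0.41,0,0],[0.2,-1,0.41,0,0],[0.2,-1,0.41,0,0],[0.2,-0.5,0.2,0,0],[0.2,0,0,0,0.155],[0.2,0,0,0,0.02]]'
python3 -c "
from cell import env;print(env.get_obs()['qpos'])"
```

```text
time_s: 8.28
tool_pos: [0.4962, 0.0501, 0.3455]
tool_rot: [179.8, 0.0, 87.6]
force: [0.5, 0.8, -1.1]
grip_width: 0.05
grasp_force: 25.0
time_s: 9.03
tool_pos: [0.543, -0.0817, 0.3431]
tool_rot: [-179.9, -0.0, 79.5]
force: [-0.2, -0.3, -0.6]
grip_width: 0.0502
grasp_force: 25.0
[ 33.58204392   6.00971237 -30.13506248  86.96861992   2.96549452
  87.88826856  -7.07599311]
```

```bash
python3 -m jog '[[0.2,0,0,-1,0],[0.2,0,0,-1,0],[0.2,0,0,-1,0],[0.2,0,0,-1,0],[0.2,0,0,-1,0],[0.2,0,0,-1,0],[0.2,0,0,-1,0],[0.2,0,0,-1,0],[0.2,0,0,-1,0],[0.2,0,0,-1,0]]'
python3 -c "
from cell import env;print(env.get_obs()['qpos'])"
python3 -m jog '[[0.2,0,0,-1,0],[0.2,0,0,-1,0],[0.2,0,0,-1,0],[0.2,0,0,-1,0],[0.2,0,0,-1,0],[0.2,0,0,-1,0]]'
python3 -c "
from cell import env;print(env.get_obs()['qpos'])"
```

```text
time_s: 9.87
tool_pos: [0.5427, -0.0799, 0.5448]
tool_rot: [180.0, -0.0, 80.0]
force: [0.3, 0.3, -1.0]
grip_width: 0.0498
grasp_force: 25.0
[ 30.03302155  10.38538666 -30.94708801  59.4922505    5.70088831
 111.45822005  -8.41607007]
time_s: 10.37
tool_pos: [0.5444, -0.0802, 0.5943]
tool_rot: [179.9, 0.2, 80.0]
force: [0.1, 0.3, -2.5]
grip_width: 0.0499
grasp_force: 25.0
[ -2.85660815  11.59103686  11.54149271  51.00820065  -2.41612278
 117.52676801  -2.71166605]
```

```bash
python3 -m jog '[[0.2,0,0,-1,0],[0.2,0,0,-1,0],[0.2,0,0,-1,0],[0.2,0,0,-1,0]]'
python3 -m jog '[[0.2,0,1,0,0],[0.2,0,1,0,0],[0.2,0,1,0,0],[0.2,0,1,0,0]]'
python3 -c "
from cell import env;print(env.get_obs()['qpos'])"
```

```text
time_s: 10.7
tool_pos: [0.5335, -0.0784, 0.6282]
tool_rot: [176.2, 0.1, 79.9]
force: [-0.4, 0.1, -1.5]
grip_width: 0.0498
grasp_force: 25.0
time_s: 11.03
tool_pos: [0.6084, -0.0933, 0.6187]
tool_rot: [175.0, -0.0, 79.8]
force: [1.2, -0.1, -0.5]
grip_width: 0.0495
grasp_force: 25.0
[ -1.29290836  19.05478777  13.47276248  38.71205474  -5.05809591
 117.60443786  -1.48505307]
```

The tilt works and goes the right way, with the fingers leaning outward (roll 180 → 175). I need a roll of about 153, so I'll continue.

```bash
python3 -m jog '[[0.2,0,0,-1,0],[0.2,0,0,-1,0],[0.2,0,0,-1,0],[0.2,0,0,-1,0],[0.2,0,0,-1,0],[0.2,0,0,-1,0],[0.2,0,0,-1,0],[0.2,0,0,-1,0]]'
python3 -c "
from cell import env;print(env.get_obs()['qpos'])"
```

```text
time_s: 11.7
tool_pos: [0.5615, -0.0857, 0.6889]
tool_rot: [168.2, -0.1, 79.7]
force: [-0.5, -0.4, -1.1]
grip_width: 0.0498
grasp_force: 25.0
[ -6.57245147  12.29592695  18.7291616   38.80586695  -4.80883579
 117.60991251  -1.60191355]
```

```bash
python3 -m jog '[[0.2,0,0.4,-1,0],[0.2,0,0.4,-1,0],[0.2,0,0.4,-1,0],[0.2,0,0.4,-1,0],[0.2,0,0.4,-1,0],[0.2,0,0.4,-1,0],[0.2,0,0.4,-1,0],[0.2,0,0.4,-1,0],[0.2,0,0.4,-1,0],[0.2,0,0.4,-1,0]]'
python3 -c "
from cell import env;print(env.get_obs()['qpos'])"
```

```text
time_s: 12.53
tool_pos: [0.5547, -0.0864, 0.769]
tool_rot: [158.4, -0.3, 79.8]
force: [-0.2, 0.7, -1.4]
grip_width: 0.0498
grasp_force: 25.0
[ -6.64592979  11.95061029  20.54050011  29.44921281  -6.0762233
 117.60786591  -1.43984133]
```

```bash
python3 -m jog '[[0.2,0,0.4,-1,0],[0.2,0,0.4,-1,0],[0.2,0,0.4,-1,0],[0.2,0,0.4,-1,0],[0.2,0,0.4,-1,0]]'
python3 -c "
from cell import env;print(env.get_obs()['qpos'])"
```

```text
time_s: 12.95
tool_pos: [0.5383, -0.0846, 0.8094]
tool_rot: [153.7, -0.4, 79.8]
force: [0.2, -0.3, -1.4]
grip_width: 0.0495
grasp_force: 25.0
[ -8.01052603  10.73315463  22.7297728   25.95136133  -6.71786745
 117.61042874  -1.38953891]
```

Roll 153.7 gives a tilt of 0.459 rad against the lens's 0.474. Now I'll descend to TCP (0.572, -0.259, 0.278), keeping the tilt.

```bash
python3 -m jog '[[0.2,-0.16,-0.18,0.5,0],[0.2,-0.33,-0.35,1,0],[0.2,-0.33,-0.35,1,0],[0.2,-0.33,-0.35,1,0],[0.2,-0.33,-0.35,1,0],[0.2,-0.33,-0.35,1,0],[0.2,-0.33,-0.35,1,0],[0.2,-0.33,-0.35,1,0],[0.2,-0.33,-0.35,1,0],[0.2,-0.33,-0.35,1,0]]'
python3 -c "
from cell import env;print(env.get_obs()['qpos'])"
```

```text
time_s: 13.78
tool_pos: [0.5514, -0.1495, 0.6074]
tool_rot: [153.7, -0.5, 79.8]
force: [-0.3, 0.5, -1.6]
grip_width: 0.0497
grasp_force: 25.0
[-11.67349483  -7.98623249  21.07843414  73.19040741   2.57467936
  87.98199604   0.11739443]
```

```bash
python3 -m jog '[[0.2,-0.33,-0.34,0.98,0],[0.2,-0.33,-0.34,0.98,0],[0.2,-0.33,-0.34,0.98,0],[0.2,-0.33,-0.34,0.98,0],[0.2,-0.33,-0.34,0.98,0],[0.2,-0.33,-0.34,0.98,0],[0.2,-0.33,-0.34,0.98,0],[0.2,-0.33,-0.34,0.98,0],[0.2,-0.33,-0.34,0.98,0],[0.2,-0.33,-0.34,0.98,0],[0.2,0,0,0,0]]'
python3 - <<'E'
from cell import env,read_camera
import cv2,numpy as np
print(env.get_obs()["qpos"])
c=read_camera("side");np.savez("side1.npz",**c)
cv2.imwrite("pics/near.png",cv2.resize(c["color"][0:220,180:460],None,fx=2.5,fy=2.5)[...,::-1])
E
```

```text
time_s: 14.7
tool_pos: [0.5632, -0.2182, 0.3965]
tool_rot: [154.2, -0.4, 79.7]
force: [-1.3, -0.3, -3.3]
grip_width: 0.0499
grasp_force: 25.0
[-8.78790142 -9.40242654 26.74347023 98.07300463  0.26086205 64.86608121
  8.1289661 ]
```

View pics/near.png

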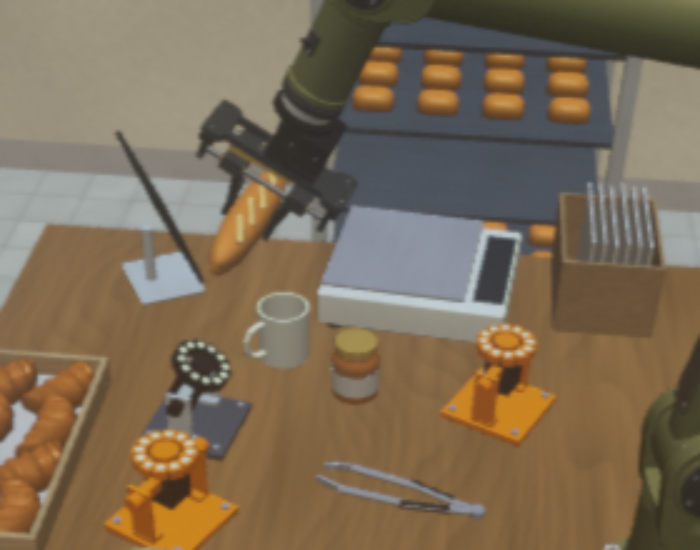

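The bread is firmly held and tilted with the sole facing the lens (crop (245,225)). Camera and counter items are untouched. Finishing the approach.

```bash
python3 -m jog '[[0.2,-0.33,-0.32,0.94,0],[0.2,-0.33,-0.32,0.94,0],[0.2,-0.33,-0.32,0.94,0],[0.2,-0.33,-0.32,0.94,0],[0.2,-0.33,-0.32,0.94,0],[0.2,-0.33,-0.32,0.94,0],[0.2,0,0,0,0],[0.2,0,0,0,0]]'
python3 - <<'E'
from cell import env,read_camera
import cv2
from m import *
for n in("side","top"):
    c=read_camera(n);np.savez(n+"2.npz",**c);P=pts(c);h=cv2.cvtColor(c["color"],cv2.COLOR_RGB2HSV)
    if n=="side": cv2.imwrite("pics/fin.png",cv2.resize(c["color"][20:240,180:460],None,fx=2.5,fy=2.5)[...,::-1])
    g=np.array([.583,-.261,.257]); k=(np.linalg.norm(P-g,axis=-1)<.14)&(P[...,2]>.2)&(h[...,1]>120)&(h[...,0]<25)&(h[...,2]>130)
    q=P[k]; c0=q.mean(0); e=np.linalg.svd(q-c0,full_matrices=0)[2]; s=(q-c0)@e[0]
    print(n,len(q),c0.round(3),e.round(3).tolist(),s.min().round(3),s.max().round(3))
    for a,b in((s<np.percentile(s,8),"lo"),(s>np.percentile(s,92),"hi")): print(b,q[a].mean(0).round(3))
o=env.get_obs();print(o["tool_pos"],o["tool_rot"])
E
```

```text
time_s: 15.42
tool_pos: [0.5743, -0.2575, 0.2843]
tool_rot: [153.8, -0.4, 79.8]
force: [0.4, 0.4, -0.4]
grip_width: 0.0495
grasp_force: 25.0
side 380 [ 0.58  -0.214  0.298] [[0.223, 0.971, -0.083], [-0.949, 0.236, 0.207], [-0.221, -0.033, -0.975]] -0.113 0.079
lo [ 0.563 -0.302  0.299]
hi [ 0.598 -0.148  0.285]
top 636 [ 0.579 -0.248  0.3  ] [[-0.168, -0.986, 0.013], [0.079, -0.027, -0.997], [-0.983, 0.166, -0.082]] -0.103 0.126
lo [ 0.597 -0.156  0.287]
hi [ 0.56  -0.358  0.29 ]
[ 0.57524328 -0.25747837  0.28611999] [153.57520497  -0.42859731  79.88172522]
```

View pics/fin.png

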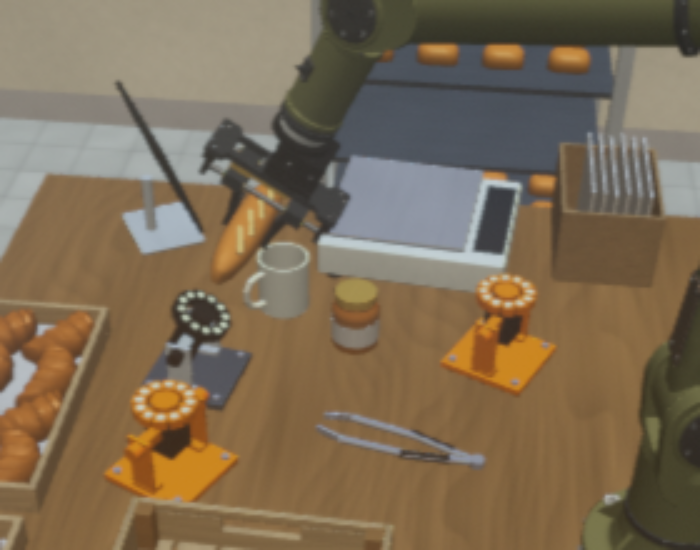

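The ends measure level (z 0.287 and 0.290). The sole works out about 155 mm from the lens and within 5 mm of its line of sight, tilted within about 0.02 rad, with camera and counter items in place. I'll let it settle and hand in.

```bash
python3 -m jog '[[0.2,0,0,0,0],[0.2,0,0,0,0],[0.2,0,0,0,0],[0.2,0,0,0,0],[0.2,0,0,0,0],[0.2,0,0,0,0]]' && python3 -c "
from cell import env;print(env.sign_off())"
```

```text
time_s: 16.02
tool_pos: [0.5739, -0.2578, 0.2834]
tool_rot: [153.8, -0.4, 79.8]
force: [-0.1, 0.2, -1.3]
grip_width: 0.0497
grasp_force: 25.0
the job is handed in; nothing more can be done
None
```

I handed the job in at 16.0 s with the baguette held still, its sole about 155 mm in front of the lens, on the line of sight, level and square by my measurements; `sign_off()` gave no verdict.

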